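# Set the soap cutter's stop and bring the loaf up to it

## Task

Make the soap cutter ready for its next cut: crank the handwheel until the stop's pointer stands on the red line of the scale. Then slide the loaf of soap, without lifting it, back flat against the fence and up square against the stop. The soap is fresh, so push it gently, and leave the other things on the desk where they are.

Things in the scene. Friction and masses are not known exactly. Their poses are not given: they have to be found in the camera images.
- cutter: Fixed soap loaf cutter. Origin on the desk; x across the bed (away from the robot at yaw 0), y along the bed towards the handwheel, z up. Beech bed x -75 to 80 mm, y -260 to 140 mm, its top 45 mm above the desk. At the handwheel end an aluminium nut block for the screw: x -25 to 55, y 115 to 140, 113 mm above the desk. Turning the wheel clockwise, seen from its handle's end, moves the stop to -y.
- fence (a point): Top inner edge of the aluminium fence, at y = 0 of the cutter; axes as the cutter's. The fence runs along the whole far edge of the bed: inner face at cutter x = 60 mm, 20 mm wide, 40 mm high above the bed, scale on its top.
- bow (a point): Grip end of the wire bow, swung up behind the fence in the plane y = 0 of the cutter (the wire's plane); fixed, leave it so. The bow fills cutter x 80 to 210 mm and reaches 330 mm above the desk.
- stop: White stop plate, 80 mm wide (x), 16 mm thick, 61 mm high above the bed, that the screw slides along the cutter's y, at cutter x = 15 mm. Origin: on the bed under the middle of the face that meets the loaf (it looks to -y; the plate lies on the +y side). Axes as the cutter's. Pushing on it does not move it: the screw holds.
- pointer (a point): The thin black pointer on the stop, in the plane of the stop's face, lying over the fence's top; axes as the cutter's. It moves with the stop along the cutter's y.
- red_line (a point): Middle of the red line across the scale on the fence's top, 25 mm from the wire (black lines every 5 mm). Axes as the cutter's. The pointer is on the line when both have the same cutter y. It starts 21 to 34 mm off, on the handwheel side (+y).
- hub (a point): Point on the handwheel's axis, which is parallel to the cutter's y, 85 mm above the desk; this point is level with handle_mid along it. Black spoked wheel, 106 mm across, fixed on a right-hand screw, 10 mm travel a turn; wheel and stop travel together, as on a vise. To bring the stop to -y, the handle on top goes to the cutter's -x, then down. Turns with 2.5 N at the handle, stays where left.
- handle_mid (a point): Middle of the grip of the handwheel's black revolving handle, a round bar 22 mm in diameter, 80 mm long, sticking out from the wheel parallel to the cutter's y, 42 mm from the wheel's axis, and free to spin about its length. On the bar's centre line, 53 mm from the wheel's rim and 30 mm from the bar's free end. The point's x and z axes spin with the bar.
- loaf: Loaf of fresh cream soap, 75 (x) x 160 (y) x 62 (z) mm, 0.6 to 0.85 kg, loose on the bed, friction about 0.6 of its weight. Origin: middle of its underside; y is its length, towards the stop. Home against fence and stop, it lies at x = 22.5 mm of the cutter. It starts up to 25 mm off the fence, a little askew, short of the stop. A push of more than 30 N dents it.
- loaf_end (a point): Centre of the loaf's end face that faces the stop (loaf y = +80 mm, 31 mm above its underside). Home, it has the same cutter y as stop.
- bar_a: Cut soap bar, 62 x 75 x 25 mm, lying flat on the desk close in front of the cutter. Origin: centre of its underside.
- bar_b: Cut soap bar, 62 x 75 x 25 mm, the lower of a stack of two on the right of the desk. Origin: centre of its underside.
- bar_c: Cut soap bar, 62 x 75 x 25 mm, lying on bar_b. Origin: centre of its underside.
- mug: Orange mug, 84 mm wide, 95 mm tall, at the left. Origin: centre of its underside.
- oil: Amber oil bottle, 44 mm wide, 105 mm tall, on the left of the cutter. Origin: centre of its underside.
- knife: Kitchen knife, 290 mm long, black handle, lying at the back behind the cutter. Origin: on the desk under where blade and handle meet; the blade points along its x.
- cap: Black lens cap, 62 mm across, 11 mm thick, lying on the desk close in front of the cutter. Origin: centre of its underside.

How it is judged:
By the outcome, as a careful person would: the job done as asked, in the order asked, and still so for the second after the job is handed in, with the robot touching nothing.
It also fails if it takes over 72 s, if anything falls off the work surface, if the arm or the gripper's body presses on something with over 40 N, if the wrist force passes 120 N, or if a joint passes its speed limit or range.

## Robot

A 6-joint arm with a two-finger parallel gripper is mounted at the origin on the work surface. World frame = base frame: x ahead of the robot, y to its left, z up, the work surface at z = 0. Lengths are in mm, angles in rad, forces in N, time in s.
With the tool pointing down it reaches from about 250 to 775 mm from the base axis. Payload 8.9 kg.
Tool frame: the origin (TCP) lies midway between the tips of the shut fingers; the grasp point (between the pads) lies 19 mm behind it (r.pinch_z is the distance from the TCP to the grasp point, in mm); z points along the fingers, y is the line along which they close (so a half turn about z gives the same grasp; the last joint's range is limited). The gripper opens to 85 mm and grips with 20 to 120 N. Pads are 22 mm wide; open, the fingers measure 114 mm over their backs; the gripper's body (76 mm by 85 mm) begins 54 mm behind the grasp point. The pads swing forward as they close: fully open they stand 13 mm farther back than shut.
Start: joints at [1.206, 0.291, -0.153, 1.127, 0, 1.431], TCP at [117.534, 511.673, 231.305] pointing down, gripper open.
Joint ranges: [-2.52, 2.52], [-0.91, 1.74], [-1.3, 1.37], [-1.96, 2.02], [-1.52, 1.47], [-3.14, 3.14]. Speed limits (rad/s): [2.22, 2.22, 2.79, 3.14, 3.14, 3.14].

## Interface

Orientations are given as a 3x3 rotation matrix whose columns are the frame's x, y, z axes.
In Python, from rig import r, eyes gives the robot as it stands (r), with the cameras (eyes).
- The arm moves only by the shell command python3 shift.py 'ROWS' [OPENING] [FORCE]. ROWS is one flat JSON list of numbers that holds 1 to 5 rows one after another, with no inner brackets; each row has 6 numbers: dx, dy, dz in units of 5 mm, then a rotation vector rx, ry, rz in rad; each row shifts and turns the commanded pose from where the row before left it, along the tool's axes as they then stand; what a row does not reach is not made up. A row lasts 1/12 s, in which the tool goes at most 41.7 mm and 0.125 rad, less where a joint would pass 70% of its speed; a pose out of reach is approached as far as the arm can. OPENING is the finger opening in mm, set as the command begins (- or left out keeps the last). The fingers move at their own pace and stop on an object; FORCE is the grip in N (left out, the last holds). Time passes only in rows, so rows that do not move let the fingers close. It prints the time, the measured TCP pose, the force, the opening and the grip force at its end. Input that does not fit is refused with a message, and nothing moves.
- r.observe(): the state, without advancing time (a new reading comes with each control period).
- eyes.grab_frame(name): name is "side" or "top"; returns the picture (384x512x3 uint8, red, green, blue); there is no depth.
- eyes.camera_model(name): a dict with "mtx" (3x3 intrinsics, pixels), "dist_coeffs" ([k1, k2, p1, p2, k3] as OpenCV has them; the pictures are not rectified), "world_from_camera" (4x4, takes a point from camera to world coordinates). Camera axes: x right, y up, looking along -z (the intrinsics and any distortion apply to the point x, -y, -z); pixel columns grow to the right and rows downward; lengths in mm; the calibration is good to about 2 mm. A picture is of the moment at which its call begins. camera_model takes no time and is no camera call.
- r.finish_job(): hands the job in; it is judged then, once.
The state is a dict: "t": time; "joint_positions": joint angles; "joint_vel": joint speeds; "tau": joint torques, N m; "tool_pos": TCP position; "ee_rot": TCP orientation; "contact_force": force on the tool from outside, world axes, zero at the start; "torque": the same for the moment, N m; "gripper_width": finger opening in mm; "grasp_force": force on a finger pad.
Only numpy, scipy, OpenCV 4.12 (cv2) and the standard library are available. Lean on these libraries where they do the work, as an engineer would, in place of code of your own. Each camera call takes 0.05 s, during which the arm holds its last target. There are 200 camera calls.

## Working session

There is one attempt and no reset: what is moved stays moved. The work goes in short steps, Python scripts to look and compute and a shell command to move; the robot and the scene stay as the last step left them, time stands still between calls to the robot, and variables do not carry over. Pictures are saved under pics/ and viewed, at most 11 in all, crops included, and the job is handed in when it is done.

```bash
ls; mkdir -p pics
python3 - <<'E'
from rig import r, eyes
import cv2
for n in("side","top"):
    cv2.imwrite(f"pics/{n}0.png",cv2.resize(eyes.grab_frame(n)[:,:,::-1],(768,576)))
    m=eyes.camera_model(n);print(n,m)
print(r.observe())
E
```

```text
pics
rig.py
shift.py
side {'mtx': array([[355.10083849,   0.        , 249.65047432],
       [  0.        , 355.10083849, 191.36182828],
       [  0.        ,   0.        ,   1.        ]]), 'dist_coeffs': array([-0.08868939,  0.        ,  0.        ,  0.        ,  0.        ]), 'world_from_camera': array([[ 8.80526805e-01,  2.80335865e-01, -3.82209822e-01,
         1.31088443e+02],
       [-4.73513289e-01,  5.56635076e-01, -6.82599852e-01,
        -8.19604656e+02],
       [ 2.13941732e-02,  7.82028896e-01,  6.22874863e-01,
         9.63709284e+02],
       [ 0.00000000e+00,  0.00000000e+00,  0.00000000e+00,
         1.00000000e+00]])}
top {'mtx': array([[474.8983086 ,   0.        , 262.90102115],
       [  0.        , 474.8983086 , 196.13889294],
       [  0.        ,   0.        ,   1.        ]]), 'dist_coeffs': array([-0.05386552,  0.        ,  0.        ,  0.        ,  0.        ]), 'world_from_camera': array([[ 4.35416576e-03,  9.87638926e-01, -1.56685653e-01,
         3.47741343e+02],
       [-9.99954982e-01,  5.62121439e-03,  7.64435271e-03,
         2.71989830e+01],
       [ 8.4
[... 272 characters left out ...]
 1.87308790e-05,  1.43147280e+00]), 'joint_vel': array([ 0.00101173, -0.00196469,  0.00273243,  0.00078115,  0.00188344,
       -0.00135118]), 'tau': array([ 1.12772581e-03, -5.37976170e+01,  3.31920826e+01,  9.29206348e-03,
       -2.41137968e-04, -6.68792595e-07]), 'tool_pos': array([117.39681634, 511.3258248 , 230.80244176]), 'ee_rot': array([[-9.74620589e-01,  2.23862736e-01, -4.27020357e-04],
       [ 2.23863073e-01,  9.74620024e-01, -1.06470179e-03],
       [ 1.77835533e-04, -1.13327438e-03, -9.99999342e-01]]), 'contact_force': array([-0.7779463 ,  0.02893188, -0.2963286 ]), 'torque': array([-0.00058815,  0.03542221,  0.01822851]), 'grasp_force': 0.0, 'gripper_width': 85.6445413338777}
```

View pics/side0.png

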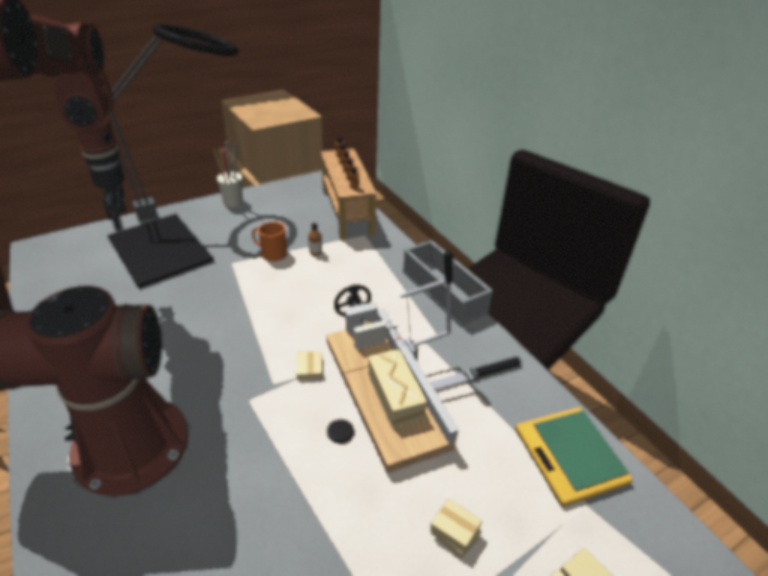

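View pics/top0.png

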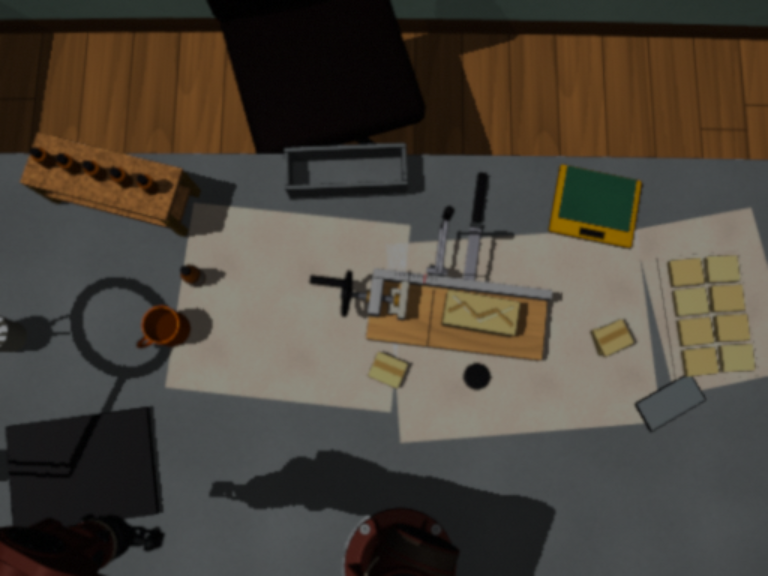

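The side view shows the cutter bed at about (330-450, 330-465), the wheel at (352,300). In the top view the bed spans (368-553, 270-358), and the handle runs from (310,280) to (345,285). Next I'll zoom in.

Run:
```python
from rig import r, eyes
import cv2,numpy as np
t=eyes.grab_frame("top");s=eyes.grab_frame("side")
cv2.imwrite("pics/t.png",t[:,:,::-1]);cv2.imwrite("pics/s.png",s[:,:,::-1])
a=cv2.resize(t[130:185,200:285,::-1],(765,495),interpolation=cv2.INTER_CUBIC) # x9
b=cv2.resize(s[180:320,210:315,::-1],(630,600),interpolation=cv2.INTER_CUBIC)
b=cv2.resize(s[180:280,210:310,::-1],(600,600),interpolation=cv2.INTER_CUBIC)
cv2.imwrite("pics/ta.png",a);cv2.imwrite("pics/sa.png",b)
```

```text
(no output)
```

View pics/ta.png

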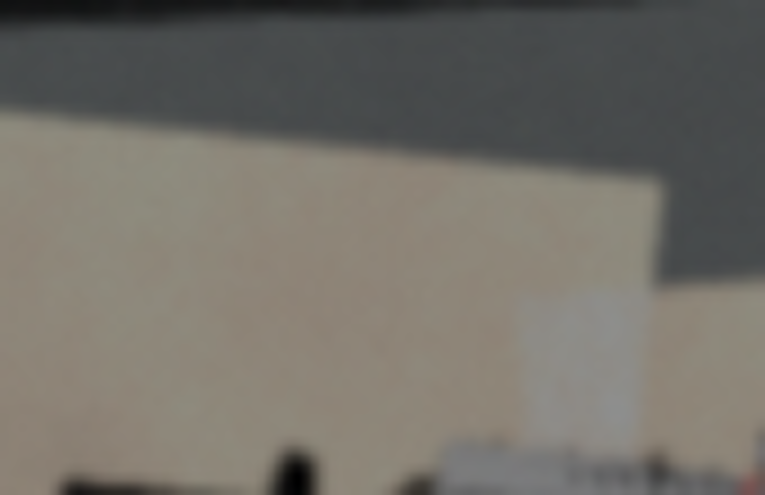

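View pics/sa.png

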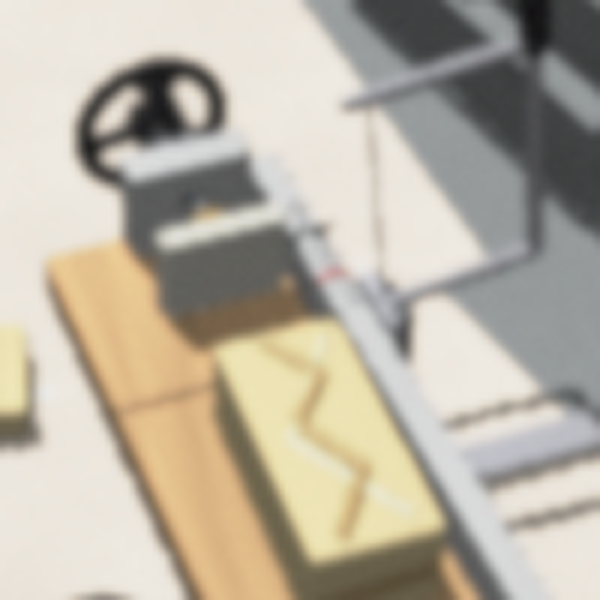

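The side crop shows the wheel, stop, pointer near crop (315,228) and red line near (333,272). My top crop was too high, so I'll redo it.

Run:
```python
import cv2
t=cv2.imread("pics/t.png")
cv2.imwrite("pics/tb.png",cv2.resize(t[172:247,198:298],(800,600),interpolation=cv2.INTER_CUBIC))
```

```text
(no output)
```

View pics/tb.png

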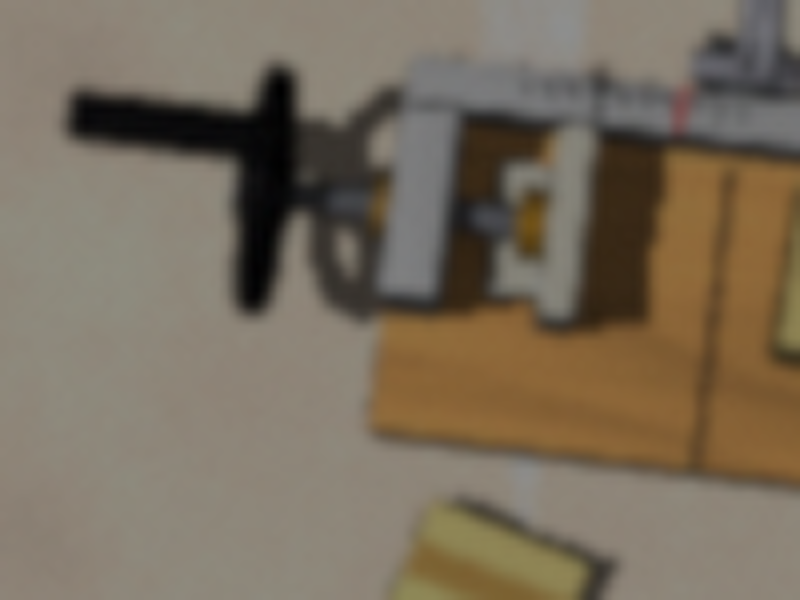

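The top crop shows the handle centreline from (70,112) to (240,130), the wheel at x≈262, the pointer at (601,80) and the red line at (683,110). The block's near corners are at (380,298) and (438,302), and the bed corner is at (372,432). Next I'll solve the cutter pose and handle phase.

```bash
cat > h.py <<'E'
import numpy as np,cv2
from rig import r, eyes
from scipy.optimize import least_squares
M={n:eyes.camera_model(n) for n in("top","side")}
def ray(n,p):
    m=M[n];u=cv2.undistortPoints(np.array([[p]],float),m["mtx"],m["dist_coeffs"])[0,0]
    W=m["world_from_camera"];d=W[:3,:3]@[u[0],-u[1],-1];return W[:3,3],d
def onz(n,p,z):
    o,d=ray(n,p);return o+d*(z-o[2])/d[2]
def proj(n,P):
    m=M[n];W=m["world_from_camera"];q=(np.atleast_2d(P)-W[:3,3])@W[:3,:3]*[1,-1,-1]
    return cv2.projectPoints(q,np.zeros(3),np.zeros(3),m["mtx"],m["dist_coeffs"])[0][:,0]
T=lambda x,y:(198+x/8-.44,172+y/8-.44)
S=lambda x,y:(210+x/6-.42,180+y/6-.42)
def toW(c,P):
    P=np.atleast_2d(P).astype(float);a=c[2];R=np.array([[np.cos(a),-np.sin(a),0],[np.sin(a),np.cos(a),0],[0,0,1]])
    return P@R.T+[c[0],c[1],0]
def toC(c,P):
    a=c[2];R=np.array([[np.cos(a),-np.sin(a),0],[np.sin(a),np.cos(a),0],[0,0,1]]);return (np.atleast_2d(P)-[c[0],c[1],0])@R
E
python3 - <<'E'
from h import *
L=[("top",(-75,140,45),T(372,432)),("top",(-75,-260,45),(363.3,238.7)),("top",(-25,140,113),T(380,298)),("top",(-25,115,113),T(438,302)),("top",(80,-260,85),(369.5,195)),
("side",(-75,140,45),S(48,262)),("side",(-25,115,113),S(128,178)),("side",(-75,-260,45),(258.7,310))]
def f(c):return np.concatenate([(proj(n,toW(c,P))[0]-p) for n,P,p in L])
s=least_squares(f,[480,0,0]);c=s.x;print(c,f(c).reshape(-1,2).round(1).tolist());np.save("c.npy",c)
for k,n,p,z in [("red","top",T(683,110),85),("red","side",S(333,272),85),("ptr","top",T(601,80),86),("ptr","side",S(315,228),86),
 *[("loaf","side",S(*q),107) for q in[(215,350),(345,320),(442,528),(308,565)]]]:
    print(k,n,toC(c,onz(n,p,z)).round(1))
# handle: intersect ray with cylinder r=42 about (15,*,85)
for p in [T(70,113),T(155,121),T(235,130)]:
    o,d=ray("top",p);O=toC(c,o)[0];D=toC(c,o+d)[0]-O
    a,b=O-[15,0,85],D;co=[b[0]**2+b[2]**2,2*(a[0]*b[0]+a[2]*b[2]),a[0]**2+a[2]**2-42**2]
    for t in np.roots(co):
        print("handle",np.round(O+t*D,1),"phase",np.round(np.degrees(np.arctan2((O+t*D)[2]-85,(O+t*D)[0]-15)),1))
print("wheel y",toC(c,onz("top",T(262,190),85)),toC(c,onz("top",T(280,70),85)),toC(c,onz("top",T(250,310),85)))
for q in[(165,60),(150,120),(78,150),(222,110)]:
    o,d=ray("side",S(*q));O=toC(c,o)[0];D=toC(c,o+d)[0]-O;print("side@wheel",np.round(O+D*(185-O[1])/D[1],1))
E
```

```text
[ 5.56958103e+02 -7.04110481e+01 -1.16140650e-01] [[0.2, 0.5], [-1.2, 1.6], [0.5, -0.0], [0.9, 0.4], [-0.8, -1.7], [-0.2, -0.8], [1.1, 0.7], [-0.0, 0.2]]
red top [[71.9 27.5 85. ]]
red side [[68.8 28.4 85. ]]
ptr top [[80.2 62.9 86. ]]
ptr side [[73.4 66.5 86. ]]
loaf side [[-27.7 -26.5 107. ]]
loaf side [[ 49.4 -30.3 107. ]]
loaf side [[  35.7 -184.7  107. ]]
loaf side [[ -37.7 -182.2  107. ]]
handle [ 44.6 284.6  55.2] phase -45.2
handle [ 33.4 275.6 122.8] phase 64.1
handle [ 45.4 248.2  56. ] phase -43.6
handle [ 34.4 240.9 122.3] phase 62.5
handle [ 45.7 214.1  56.3] phase -43.1
handle [ 34.7 208.2 122.1] phase 62.1
wheel y [[ 17.16913731 197.04369333  85.        ]] [[ 68.31614715 196.2329029   85.        ]] [[-33.16703214 195.40006102  85.        ]]
side@wheel [ 20.  185.  142.4]
side@wheel [  9.8 185.   96.6]
side@wheel [-38.5 185.   85.9]
side@wheel [ 58.9 185.   90.9]
```

Run:
```python
from h import *
c=np.load("c.npy")
for P in[(34.5,208,122),(34.5,278,122),(45.5,213,56),(45.5,284,56),(15,192,85),(15,192,138)]:
    for n,o,k in(("side",(210,180),6),("top",(198,172),8)):
        print(P,n,((proj(n,toW(c,P))[0]-o+.43)*k).round(0))
s=cv2.imread("pics/s.png");cv2.imwrite("pics/sw.png",cv2.resize(s[170:230,210:270],(600,600),interpolation=cv2.INTER_CUBIC))
```

```text
(34.5, 208, 122) side [174.  59.]
(34.5, 208, 122) top [235. 130.]
(34.5, 278, 122) side [138.  -2.]
(34.5, 278, 122) top [ 65. 110.]
(45.5, 213, 56) side [187. 130.]
(45.5, 213, 56) top [237. 131.]
(45.5, 284, 56) side [151.  67.]
(45.5, 284, 56) top [ 71. 111.]
(15, 192, 85) side [154. 126.]
(15, 192, 85) top [273. 197.]
(15, 192, 138) side [154.  61.]
(15, 192, 138) top [266. 176.]
```

View pics/sw.png

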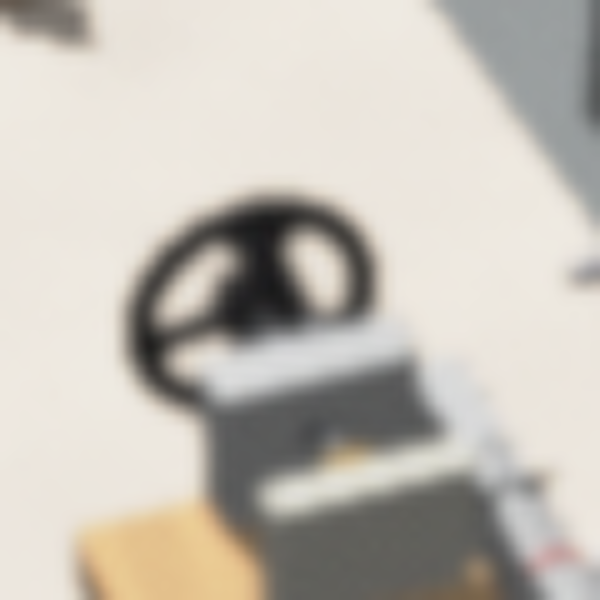

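The side crop shows nothing sticking up above the wheel. The dark blob at (260,250) is the handle seen through the wheel, so the lower solution holds: phase about -44°, free end at cutter y≈284. Before planning the transfer I'll check how high the lamp is and get the move in tool axes.

```bash
cat >> h.py <<'E'
def move(cx,cy,cz):  # TCP target in cutter frame, tool-axis delta after squaring to the cutter
    from scipy.spatial.transform import Rotation as Ro
    c=np.load("c.npy");a=c[2];o=r.observe()
    R=np.array([[-np.sin(a),np.cos(a),0],[np.cos(a),np.sin(a),0],[0,0,-1]])
    d=toW(c,(cx,cy,cz))[0]-o["tool_pos"]
    print("tcp cutter",toC(c,o["tool_pos"]).round(1),"delta in squared tool axes",(R.T@d).round(1),"in current axes",(o["ee_rot"].T@d).round(1),"rot",Ro.from_matrix(o["ee_rot"].T@R).as_rotvec().round(3),"F",o["contact_force"].round(1))
E
python3 - <<'E'
from h import *
def tri(p,q):
    a,d=ray("top",p);b,e=ray("side",q);d/=np.linalg.norm(d);e/=np.linalg.norm(e)
    k=np.linalg.lstsq(np.c_[d,-e],b-a,rcond=None)[0];return a+k[0]*d,b+k[1]*e
print("ring",tri((118/1.5,325/1.5),(195/1.5,38/1.5)))
print("mug",onz("top",(160/1.5,325/1.5),95),"oil",onz("top",(188/1.5,275/1.5),105))
move(45,261,230)
move(45,261,37)
E
```

```text
ring (array([454.56799307, 393.0202252 , 689.23260512]), array([363.68195684, 409.33143557, 685.30285615]))
mug [521.88706968 528.20661024  95.        ] oil [631.66893131 469.06932166 105.        ]
tcp cutter [[-504.  527.  231.]] delta in squared tool axes [-266.  549.    1.] in current axes [-574.8 -204.3    1.1] rot [-1.000e-03  0.000e+00  1.461e+00] F [-0.1 -0.5  0.3]
tcp cutter [[-504.  527.  231.]] delta in squared tool axes [-266.  549.  194.] in current axes [-574.8 -204.1  194.1] rot [-1.000e-03  0.000e+00  1.461e+00] F [-0.1 -0.5  0.3]
```

Units first: shifts go in units of 5 mm. So -28.7 mm is -5.74, -10.2 mm is -2.04.

```bash
python3 shift.py '[-5.74, -2.04, 0, 0, 0, 0, -5.74, -2.04, 0, 0, 0, 0, -5.74, -2.04, 0, 0, 0, 0, -5.74, -2.04, 0, 0, 0, 0, -5.74, -2.04, 0, 0, 0, 0]' 85 30
python3 shift.py '[-5.74, -2.04, 0, 0, 0, 0, -5.74, -2.04, 0, 0, 0, 0, -5.74, -2.04, 0, 0, 0, 0, -5.74, -2.04, 0, 0, 0, 0, -5.74, -2.04, 0, 0, 0, 0]'
python3 shift.py '[-5.74, -2.04, 0, 0, 0, 0, -5.74, -2.04, 0, 0, 0, 0, -5.74, -2.04, 0, 0, 0, 0, -5.74, -2.04, 0, 0, 0, 0, -5.74, -2.04, 0, 0, 0, 0]'
python3 shift.py '[-5.74, -2.04, 0, 0, 0, 0, -5.74, -2.04, 0, 0, 0, 0, -5.74, -2.04, 0, 0, 0, 0, -5.74, -2.04, 0, 0, 0, 0, -5.74, -2.04, 0, 0, 0, 0]'
python3 shift.py '[0, 0, 0, 0, 0, 0.122, 0, 0, 0, 0, 0, 0.122, 0, 0, 0, 0, 0, 0.122, 0, 0, 0, 0, 0, 0.122]'
python3 shift.py '[0, 0, 0, 0, 0, 0.122, 0, 0, 0, 0, 0, 0.122, 0, 0, 0, 0, 0, 0.122, 0, 0, 0, 0, 0, 0.122]'
python3 shift.py '[0, 0, 0, 0, 0, 0.122, 0, 0, 0, 0, 0, 0.122, 0, 0, 0, 0, 0, 0.122, 0, 0, 0, 0, 0, 0.119, 0, 0, 0, 0, 0, 0]'
python3 - <<'E'
from h import *
move(45,261,37)
cv2.imwrite("pics/t1.png",eyes.grab_frame("top")[:,:,::-1])
t=cv2.imread("pics/t1.png");cv2.imwrite("pics/t1b.png",cv2.resize(t[150:250,180:300],(720,600),interpolation=cv2.INTER_CUBIC))
E
```

```text
t: 0.62
tool_pos: [246.9, 428.9, 231.2]
ee_rot: [[-0.975, 0.224, -0.0], [0.224, 0.975, -0.0], [0.0, -0.0, -1.0]]
contact_force: [-0.2, -0.1, 0.4]
gripper_width: 84.9
grasp_force: 0.0
t: 1.03
tool_pos: [375.5, 346.9, 231.3]
ee_rot: [[-0.975, 0.224, -0.0], [0.224, 0.975, -0.0], [0.0, -0.0, -1.0]]
contact_force: [0.2, 1.0, 0.2]
gripper_width: 85.3
grasp_force: 0.0
t: 1.45
tool_pos: [503.9, 265.1, 231.2]
ee_rot: [[-0.975, 0.224, -0.0], [0.224, 0.975, -0.0], [0.0, -0.0, -1.0]]
contact_force: [0.9, 0.7, 0.1]
gripper_width: 85.0
grasp_force: 0.0
t: 1.87
tool_pos: [632.3, 183.3, 231.0]
ee_rot: [[-0.975, 0.224, -0.0], [0.224, 0.975, -0.0], [0.0, -0.0, -1.0]]
contact_force: [0.4, 0.9, 0.4]
gripper_width: 85.2
grasp_force: 0.0
t: 2.2
tool_pos: [631.3, 184.0, 230.8]
ee_rot: [[-0.752, 0.66, -0.001], [0.66, 0.752, -0.0], [0.001, -0.001, -1.0]]
contact_force: [-1.3, 0.1, 0.9]
gripper_width: 85.4
grasp_force: 0.0
t: 2.53
tool_pos: [631.2, 184.3, 231.0]
ee_rot: [[-0.355, 0.935, -0.001], [0.935, 0.355, -0.0], [0.0, -0.001, -1.0]]
contact_force: [-0.8, -0.1, -0.3]
gripper_width: 84.8
grasp_force: 0.0
t: 2.95
tool_pos: [631.1, 184.3, 231.0]
ee_rot: [[0.121, 0.993, -0.001], [0.993, -0.121, -0.0], [-0.0, -0.001, -1.0]]
contact_force: [0.6, -0.6, 0.5]
gripper_width: 84.7
grasp_force: 0.0
tcp cutter [[ 44.2 261.6 231. ]] delta in squared tool axes [ -0.6   0.8 194. ] in current axes [ -0.6   0.9 194. ] rot [-0.001  0.    -0.005] F [ 0.6 -0.6  0.5]
```

```bash
python3 shift.py '[0, 0, 5.6, 0, 0, 0, 0, 0, 5.6, 0, 0, 0, 0, 0, 5.6, 0, 0, 0, 0, 0, 5.6, 0, 0, 0, 0, 0, 4, 0, 0, 0]'
python3 shift.py '[0, 0.16, 4, 0, 0, 0, 0, 0, 4, 0, 0, 0, 0, 0, 3, 0, 0, 0, 0, 0, 1.6, 0, 0, 0, 0, 0, 0, 0, 0, 0]'
python3 shift.py '[0, 0, 0, 0, 0, 0, 0, 0, 0, 0, 0, 0, 0, 0, 0, 0, 0, 0, 0, 0, 0, 0, 0, 0, 0, 0, 0, 0, 0, 0]' 50
python3 - <<'E'
from h import *
move(45,261,37)
s=eyes.grab_frame("top")
cv2.imwrite("pics/g.png",cv2.resize(s[150:250,180:300,::-1],(720,600),interpolation=cv2.INTER_CUBIC))
E
python3 shift.py '[0, 0, 0, 0, 0, 0, 0, 0, 0, 0, 0, 0, 0, 0, 0, 0, 0, 0, 0, 0, 0, 0, 0, 0, 0, 0, 0, 0, 0, 0]' 15 25
```

```text
t: 3.42
tool_pos: [630.1, 184.1, 96.7]
ee_rot: [[0.111, 0.994, -0.002], [0.994, -0.111, -0.0], [-0.001, -0.002, -1.0]]
contact_force: [0.7, 0.5, 0.2]
gripper_width: 84.9
grasp_force: 0.0
t: 3.83
tool_pos: [630.7, 184.0, 34.3]
ee_rot: [[0.113, 0.994, -0.003], [0.994, -0.113, -0.001], [-0.001, -0.003, -1.0]]
contact_force: [-0.8, 0.4, -0.2]
gripper_width: 84.6
grasp_force: 0.0
t: 4.25
tool_pos: [632.5, 184.3, 37.1]
ee_rot: [[0.115, 0.993, 0.001], [0.993, -0.115, 0.0], [0.0, 0.001, -1.0]]
contact_force: [0.5, 0.0, 0.1]
gripper_width: 50.0
grasp_force: 0.0
tcp cutter [[ 45.6 261.8  37.1]] delta in squared tool axes [-0.8 -0.6  0.1] in current axes [-0.8 -0.6  0.1] rot [ 0.001 -0.     0.   ] F [0.5 0.  0.1]
t: 4.72
tool_pos: [631.6, 184.2, 36.2]
ee_rot: [[0.116, 0.993, -0.001], [0.993, -0.116, -0.0], [-0.0, -0.001, -1.0]]
contact_force: [-3.2, -0.1, 3.1]
gripper_width: 21.3
grasp_force: 25.7
```

View pics/g.png

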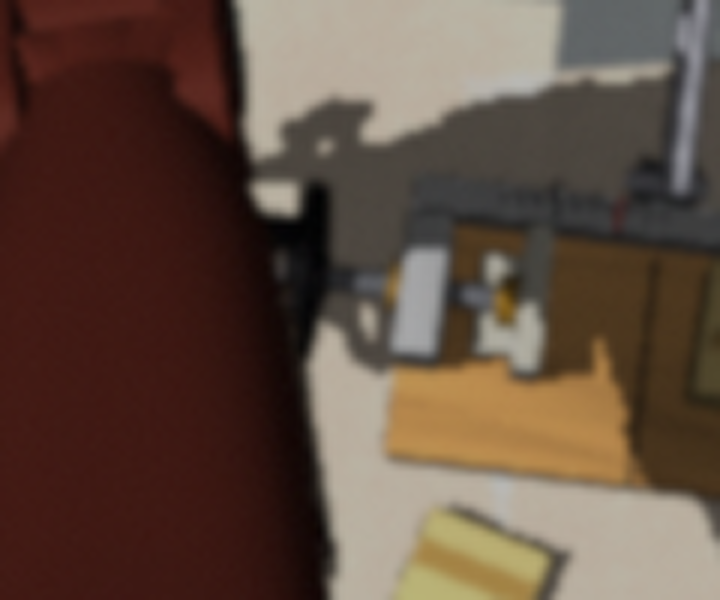

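The handle is held at an opening of 21.3 mm. The pointer is at (553,195) and the red line at (618,213). I'll crank the first 90° and check the forces.

```bash
python3 shift.py '[-0.08, 1.34, -1.74, 0, 0, 0, -0.08, 0.84, -2.02, 0, 0, 0, -0.08, 0.28, -2.18, 0, 0, 0]'
python3 shift.py '[-0.08, -0.28, -2.18, 0, 0, 0, -0.08, -0.84, -2.02, 0, 0, 0, -0.08, -1.34, -1.74, 0, 0, 0]'
python3 -c "
from h import *
move(15+29.7,259,85+29.7-19)"
```

```text
t: 4.97
tool_pos: [643.7, 181.5, 65.5]
ee_rot: [[0.116, 0.993, -0.002], [0.993, -0.116, -0.0], [-0.0, -0.002, -1.0]]
contact_force: [-2.2, 0.0, -2.5]
gripper_width: 21.2
grasp_force: 25.2
t: 5.22
tool_pos: [631.4, 181.7, 96.4]
ee_rot: [[0.116, 0.993, -0.0], [0.993, -0.116, -0.0], [-0.0, -0.0, -1.0]]
contact_force: [-1.5, -0.7, -6.7]
gripper_width: 21.3
grasp_force: 25.0
tcp cutter [[ 44.7 259.   96.4]] delta in squared tool axes [-0.  -0.   0.7] in current axes [-0.  -0.   0.7] rot [-0.  0. -0.] F [-1.5 -0.7 -6.7]
```

Tracking is good and the forces are small. I'll continue through φ=315° and then to 405°, which makes 1¼ turns in all.

```bash
python3 shift.py '[-0.08, -1.74, -1.34, 0, 0, 0, -0.08, -2.02, -0.84, 0, 0, 0, -0.08, -2.18, -0.28, 0, 0, 0, -0.08, -2.18, 0.28, 0, 0, 0, -0.08, -2.02, 0.84, 0, 0, 0]' | grep -E "tool_pos|force"
python3 shift.py '[-0.08, -1.74, 1.34, 0, 0, 0, -0.08, -1.34, 1.74, 0, 0, 0, -0.08, -0.84, 2.02, 0, 0, 0, -0.08, -0.28, 2.18, 0, 0, 0]' | grep -E "tool_pos|force"
python3 shift.py '[-0.08, 0.28, 2.18, 0, 0, 0, -0.08, 0.84, 2.02, 0, 0, 0, -0.08, 1.34, 1.74, 0, 0, 0, -0.08, 1.74, 1.34, 0, 0, 0]' | grep -E "tool_pos|force"
python3 shift.py '[-0.08, 2.02, 0.84, 0, 0, 0, -0.08, 2.18, 0.28, 0, 0, 0, -0.08, 2.18, -0.28, 0, 0, 0, -0.08, 2.02, -0.84, 0, 0, 0, -0.08, 1.74, -1.34, 0, 0, 0]' | grep -E "tool_pos|force"
python3 -c "
from h import *
move(15+29.7,251.8,85-29.7-19)"
```

```text
tool_pos: [581.8, 185.6, 103.8]
contact_force: [5.5, -2.9, -3.3]
grasp_force: 25.3
tool_pos: [559.7, 186.6, 67.3]
contact_force: [-1.6, -3.0, 2.6]
grasp_force: 25.8
tool_pos: [581.3, 182.2, 28.9]
contact_force: [-1.1, -3.1, 3.9]
grasp_force: 25.9
tool_pos: [630.7, 174.3, 35.7]
contact_force: [-10.0, -1.4, 5.6]
grasp_force: 26.3
tcp cutter [[ 44.9 251.6  35.7]] delta in squared tool axes [ 0.2 -0.2 -0.6] in current axes [ 0.2 -0.2 -0.6] rot [-0.003  0.    -0.   ] F [-10.   -1.4   5.6]
```

Scaled: -10.9 mm is -2.18, -10.1 mm is -2.02.

```bash
python3 shift.py '[-0.08, 1.34, -1.74, 0, 0, 0, -0.08, 0.84, -2.02, 0, 0, 0, -0.08, 0.28, -2.18, 0, 0, 0, -0.08, -0.28, -2.18, 0, 0, 0, -0.08, -0.84, -2.02, 0, 0, 0]' | grep -E "tool_pos|force"
python3 shift.py '[-0.1, -1.34, -1.74, 0, 0, 0, -0.1, -1.74, -1.34, 0, 0, 0, -0.1, -2.02, -0.84, 0, 0, 0, -0.1, -2.18, -0.28, 0, 0, 0, -0.08, -2.18, 0.28, 0, 0, 0]' | grep -E "tool_pos|force"
python3 shift.py '[-0.1, -2.02, 0.84, 0, 0, 0, -0.08, -1.74, 1.34, 0, 0, 0, -0.1, -1.34, 1.74, 0, 0, 0, -0.08, -0.84, 2.02, 0, 0, 0, -0.08, -0.28, 2.18, 0, 0, 0]' | grep -E "tool_pos|force"
python3 shift.py '[-0.08, 0.28, 2.18, 0, 0, 0, -0.08, 0.84, 2.02, 0, 0, 0, -0.08, 1.34, 1.74, 0, 0, 0, -0.1, 1.74, 1.34, 0, 0, 0]' | grep -E "tool_pos|force"
python3 shift.py '[-0.08, 2.02, 0.84, 0, 0, 0, -0.08, 2.18, 0.28, 0, 0, 0, -0.08, 2.18, -0.28, 0, 0, 0, -0.08, 2.02, -0.84, 0, 0, 0, -0.08, 1.74, -1.34, 0, 0, 0]' | grep -E "tool_pos|force"
python3 - <<'E'
from h import *
move(15+29.7,241.8,85-29.7-19)
t=[eyes.grab_frame("top") for _ in range(6)];s=[eyes.grab_frame("side") for _ in range(6)]
t=np.mean(t,0);s=np.mean(s,0);np.save("t2.npy",t);np.save("s2.npy",s)
a=cv2.resize(t[172:197,255:297,::-1],(756,450),interpolation=cv2.INTER_CUBIC)*1.8
b=cv2.resize(s[205:240,245:285,::-1],(160,140),interpolation=cv2.INTER_CUBIC)
cv2.imwrite("pics/p2.png",np.clip(a,0,255).astype(np.uint8))
E
```

```text
tool_pos: [637.5, 171.4, 86.5]
contact_force: [-3.3, -2.5, -5.9]
grasp_force: 25.2
tool_pos: [590.7, 174.9, 107.7]
contact_force: [4.6, -5.1, -6.3]
grasp_force: 25.1
tool_pos: [558.6, 176.7, 67.3]
contact_force: [-2.8, -4.6, 2.2]
grasp_force: 25.9
tool_pos: [579.6, 172.4, 29.5]
contact_force: [-2.4, -2.8, 1.7]
grasp_force: 25.9
tool_pos: [629.9, 164.3, 36.2]
contact_force: [-10.4, -3.0, 5.0]
grasp_force: 26.3
tcp cutter [[ 45.2 241.6  36.2]] delta in squared tool axes [ 0.2 -0.5 -0.1] in current axes [ 0.2 -0.5 -0.1] rot [-0.002 -0.    -0.   ] F [-10.4  -3.    5. ]
```

View pics/p2.png

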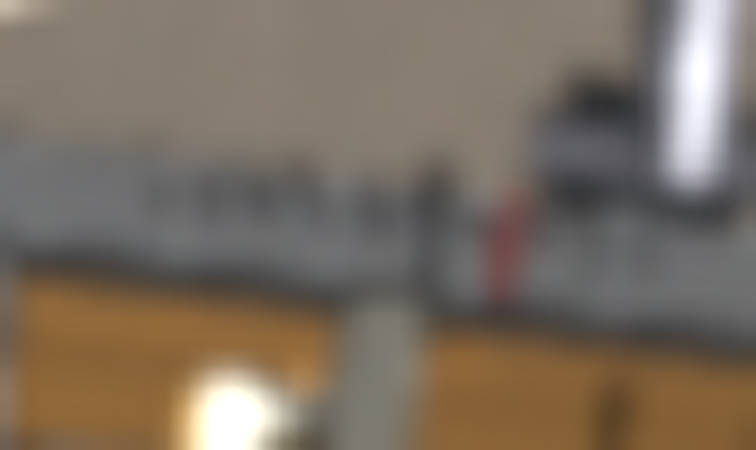

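The pointer's dark line runs (435,170)-(428,290) and the red line (518,200)-(497,298), about 14 mm apart. I'll measure the gap to sub-pixel along the fence top for the start picture and this one.

```bash
cat > prof.py <<'E'
from h import *
c=np.load("c.npy")
def prof(img,n="top",z=85,x0=66,x1=76,dy=0):
    ys=np.arange(10,80,.25);xs=np.arange(x0,x1+.1,1)
    P=np.array([[x,y,z] for y in ys for x in xs]);uv=proj(n,toW(c,P)).astype(np.float32)
    v=cv2.remap(img.astype(np.float32),uv[:,0].reshape(len(ys),-1),uv[:,1].reshape(len(ys),-1),cv2.INTER_CUBIC).mean(1)
    return ys,v
def peak(ys,s,lo,hi):
    m=(ys>lo)&(ys<hi);w=s[m]-s[m].min();k=w>.4*w.max();return (ys[m][k]*w[k]).sum()/w[k].sum()
def report(img,lo,hi,n="top"):
    for x0,x1 in((63,68),(68,73),(73,78)):
        ys,v=prof(img,n,85,x0,x1);red=v[:,0]-v[:,1:].mean(1);pr=ys[np.argmax(red)]
        R=peak(ys,red,pr-5,pr+5);dark=-v.mean(1)
        print(n,(x0,x1),"red",round(R,2),"ptr",round(peak(ys,dark,lo,hi),2))
E
python3 - <<'E'
from prof import *
report(cv2.imread("pics/t.png")[:,:,::-1],57,70)
report(np.load("t2.npy"),37,47)
report(cv2.imread("pics/s.png")[:,:,::-1],57,72,"side")
report(np.load("s2.npy"),37,52,"side")
for x0,x1 in((63,68),(70,76)):
  ys,v=prof(np.load("t2.npy"),x0=x0,x1=x1);print([(y,int(a)) for y,a in zip(ys,v.mean(1)) if y%1==0 and y<60])
E
```

```text
top (63, 68) red 28.46 ptr 62.54
top (68, 73) red 28.52 ptr 62.71
top (73, 78) red 28.35 ptr 62.46
top (63, 68) red 28.66 ptr 42.62
top (68, 73) red 28.55 ptr 42.63
top (73, 78) red 28.34 ptr 43.03
side (63, 68) red 27.7 ptr 66.5
side (68, 73) red 27.91 ptr 64.89
side (73, 78) red 27.17 ptr 64.31
side (63, 68) red 27.7 ptr 46.28
side (68, 73) red 27.82 ptr 43.4
side (73, 78) red 27.18 ptr 41.88
[(np.float64(10.0), 58), (np.float64(11.0), 57), (np.float64(12.0), 57), (np.float64(13.0), 56), (np.float64(14.0), 55), (np.float64(15.0), 55), (np.float64(16.0), 56), (np.float64(17.0), 56), (np.float64(18.0), 56), (np.float64(19.0), 56), (np.float64(20.0), 56), (np.float64(21.0), 56), (np.float64(22.0), 56), (np.float64(23.0), 55), (np.float64(24.0), 53), (np.float64(25.0), 52), (np.float64(26.0), 50), (np.float64(27.0), 49), (np.float64(28.0), 48), (np.float64(29.0), 48), (np.float64(30.0), 50), (np.float64(31.0), 52), (np.float64(32.0), 54), (np.float64(33.0), 57), (np.float64(34.0), 58), (np.float64(35.0), 59), (np.float64(36.0), 58), (np.float64(37.0), 57), (np.float64(38.0), 54), (np.f
[... 999 characters left out ...]
48), (np.float64(31.0), 49), (np.float64(32.0), 50), (np.float64(33.0), 52), (np.float64(34.0), 53), (np.float64(35.0), 54), (np.float64(36.0), 54), (np.float64(37.0), 54), (np.float64(38.0), 53), (np.float64(39.0), 51), (np.float64(40.0), 49), (np.float64(41.0), 47), (np.float64(42.0), 46), (np.float64(43.0), 45), (np.float64(44.0), 46), (np.float64(45.0), 48), (np.float64(46.0), 50), (np.float64(47.0), 52), (np.float64(48.0), 54), (np.float64(49.0), 54), (np.float64(50.0), 53), (np.float64(51.0), 52), (np.float64(52.0), 52), (np.float64(53.0), 52), (np.float64(54.0), 52), (np.float64(55.0), 53), (np.float64(56.0), 55), (np.float64(57.0), 56), (np.float64(58.0), 58), (np.float64(59.0), 58)]
```

The gap was 34.1 mm and is now 14.15 mm, with measured travel of 19.9 mm for the 2 turns. That leaves 1.41 turns: one full turn plus 150°.

Scaled: -4.2 mm is -0.84, 4.2 mm is 0.84.

```bash
python3 shift.py '[-0.08, 1.34, -1.74, 0, 0, 0, -0.08, 0.84, -2.02, 0, 0, 0, -0.08, 0.28, -2.18, 0, 0, 0, -0.08, -0.28, -2.18, 0, 0, 0, -0.08, -0.84, -2.02, 0, 0, 0]' | grep -E "tool_pos|force"
python3 shift.py '[-0.1, -1.34, -1.74, 0, 0, 0, -0.1, -1.74, -1.34, 0, 0, 0, -0.1, -2.02, -0.84, 0, 0, 0, -0.1, -2.18, -0.28, 0, 0, 0, -0.08, -2.18, 0.28, 0, 0, 0]' | grep -E "tool_pos|force"
python3 shift.py '[-0.1, -2.02, 0.84, 0, 0, 0, -0.08, -1.74, 1.34, 0, 0, 0, -0.1, -1.34, 1.74, 0, 0, 0, -0.08, -0.84, 2.02, 0, 0, 0, -0.08, -0.28, 2.18, 0, 0, 0]' | grep -E "tool_pos|force"
python3 shift.py '[-0.08, 0.28, 2.18, 0, 0, 0, -0.08, 0.84, 2.02, 0, 0, 0, -0.08, 1.34, 1.74, 0, 0, 0, -0.1, 1.74, 1.34, 0, 0, 0]' | grep -E "tool_pos|force"
python3 shift.py '[-0.08, 2.02, 0.84, 0, 0, 0, -0.08, 2.18, 0.28, 0, 0, 0, -0.08, 2.18, -0.28, 0, 0, 0, -0.08, 2.02, -0.84, 0, 0, 0, -0.08, 1.74, -1.34, 0, 0, 0]' | grep -E "tool_pos|force"
python3 shift.py '[-0.08, 1.34, -1.74, 0, 0, 0, -0.08, 0.84, -2.02, 0, 0, 0, -0.08, 0.28, -2.18, 0, 0, 0, -0.08, -0.28, -2.18, 0, 0, 0, -0.08, -0.84, -2.02, 0, 0, 0]' | grep -E "tool_pos|force"
python3 shift.py '[-0.1, -1.34, -1.74, 0, 0, 0, -0.1, -1.74, -1.34, 0, 0, 0, -0.1, -2.02, -0.84, 0, 0, 0, -0.1, -2.18, -0.28, 0, 0, 0, -0.08, -2.18, 0.28, 0, 0, 0]' | grep -E "tool_pos|force"
python3 - <<'E'
from prof import *
move(15-10.9,228,85+40.6-19)
t=np.mean([eyes.grab_frame("top") for _ in range(6)],0);np.save("t3.npy",t)
for x0,x1 in((63,68),(68,73),(73,78)):
  ys,v=prof(t,x0=x0,x1=x1);d=v.mean(1);m=(ys>20)&(ys<38);print(ys[m][d[m].argmin()],peak(ys,-d,23,34),peak(ys,v[:,0]-v[:,1:].mean(1),23,34))
  print([(int(y),int(a),int(q)) for y,a,q in zip(ys,d,v[:,0]-v[:,1:].mean(1)) if y%1==0 and 20<y<40])
cv2.imwrite("pics/p3.png",np.clip(cv2.resize(t[172:197,255:297,::-1],(756,450),interpolation=cv2.INTER_CUBIC)*1.8,0,255).astype(np.uint8))
E
```

```text
tool_pos: [636.3, 161.4, 86.7]
contact_force: [-4.1, -2.9, -5.0]
grasp_force: 25.3
tool_pos: [589.9, 164.9, 107.7]
contact_force: [3.3, -3.2, -6.0]
grasp_force: 25.3
tool_pos: [557.5, 166.8, 67.2]
contact_force: [-3.2, -2.2, 3.1]
grasp_force: 26.0
tool_pos: [579.2, 162.3, 28.9]
contact_force: [-1.9, -0.3, 1.1]
grasp_force: 26.0
tool_pos: [628.8, 154.3, 36.0]
contact_force: [-10.9, 1.4, 6.5]
grasp_force: 26.6
tool_pos: [635.4, 151.4, 86.5]
contact_force: [-2.6, 0.0, -5.1]
grasp_force: 25.4
tool_pos: [588.9, 154.9, 107.9]
contact_force: [4.1, -0.7, -6.7]
grasp_force: 25.4
tcp cutter [[  5.6 227.5 107.9]] delta in squared tool axes [ 0.5 -1.5  1.3] in current axes [ 0.5 -1.5  1.3] rot [ 0.004 -0.001  0.   ] F [ 4.1 -0.7 -6.7]
28.5 27.977880178295617 27.907911411383377
[(21, 54, 0), (22, 54, 0), (23, 52, 0), (24, 50, 1), (25, 48, 1), (26, 46, 2), (27, 44, 2), (28, 43, 3), (29, 43, 2), (30, 44, 2), (31, 47, 1), (32, 51, 0), (33, 54, 0), (34, 57, 0), (35, 58, 0), (36, 59, 0), (37, 59, 0), (38, 59, 0), (39, 58, 0)]
29.25 28.91107244528067 26.825967221994265
[(21, 56, 1), (22, 56, 1), (23, 54, 2), (24, 52, 3), (25, 49, 4), (26, 47, 5), (27, 45, 5), (28, 43, 5), (29, 42, 4), (30, 42, 3), (31, 45, 1), (32, 47, 1), (33, 50, 0), (34, 53, 0), (35, 55, 0), (36, 56, 0), (37, 57, 0), (38, 57, 0), (39, 57, 0)]
28.75 28.46452063928288 26.78176728990774
[(21, 49, 1), (22, 48, 2), (23, 47, 2), (24, 46, 3), (25, 44, 4), (26, 42, 5), (27, 41, 5), (28, 40, 5), (29, 40, 4), (30, 41, 2), (31, 42, 1), (32, 44, 0), (33, 46, 0), (34, 48, 0), (35, 50, 0), (36, 51, 0), (37, 52, 0), (38, 51, 0), (39, 51, 0)]
```

View pics/p3.png

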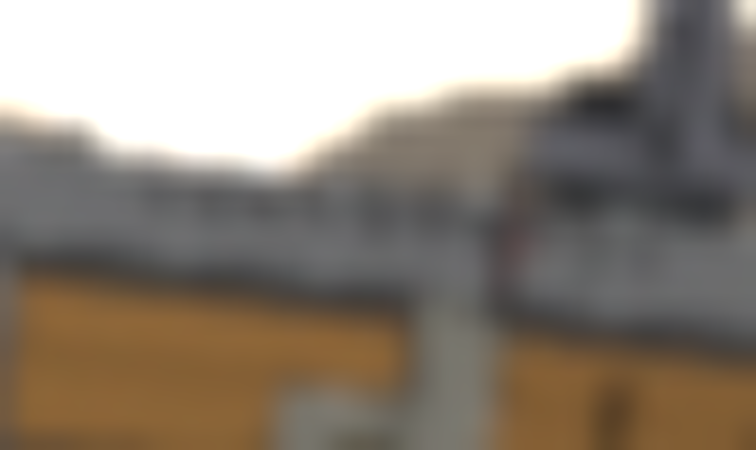

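```bash
python3 shift.py '[0, 0, 0, 0, 0, 0, 0, 0, 0, 0, 0, 0]' | grep -E "tool_pos|force"
cat > d.py <<'E'
from prof import *
t2=np.load("t2.npy")
def gap():
    t3=np.mean([eyes.grab_frame("top") for _ in range(8)],0)
    for x0,x1 in((63,67),(66,70),(69,73),(73,78)):
        ys,a=prof(t2,x0=x0,x1=x1);_,b=prof(t3,x0=x0,x1=x1);m=(ys>20)&(ys<36.5)
        g=[np.median((b/a)[(ys>14)&(ys<20),k]) for k in range(3)]
        d=np.log(a*g/b);out=[]
        for k in range(3):
            w=d[m,k];q=w>.4*w.max();out.append((ys[m][q]*w[q]).sum()/w[q].sum())
        print((x0,x1),np.round(out,2),np.round(g,2))
E
python3 -c "
from d import *
gap()"
```

```text
tool_pos: [588.2, 154.9, 106.9]
contact_force: [-3.7, 4.1, 1.5]
grasp_force: 26.1
(63, 67) [28.45 27.13 26.7 ] [0.97 0.97 0.97]
(66, 70) [28.95 27.38 24.3 ] [0.98 0.97 0.97]
(69, 73) [29.32 28.99 29.16] [0.97 0.97 0.97]
(73, 78) [29.17 29.52 29.45] [0.97 0.97 0.97]
```

The estimates put the pointer 0 to 0.4 mm short of the line, so I'll turn about 8° more and let go.

Units first: shifts go in units of 5 mm. So -3 mm is -0.6, -2.7 mm is -0.54.

```bash
python3 shift.py '[-0.02, -0.6, 0.16, 0, 0, 0, -0.02, -0.54, 0.2, 0, 0, 0, 0, 0, 0, 0, 0, 0, 0, 0, 0, 0, 0, 0]' | grep -E "tool_pos|force"
python3 shift.py '[0, 0, 0, 0, 0, 0, 0, 0, 0, 0, 0, 0, 0, 0, 0, 0, 0, 0, 0, 0, 0, 0, 0, 0, 0, 0, 0, 0, 0, 0]' 50 | grep -E "tool_pos|force|width"
python3 shift.py '[0, 0, -3, 0, 0, 0, 0, 0, -5, 0, 0, 0, 0, 0, -6, 0, 0, 0, 0, 0, -6, 0, 0, 0, 0, 0, -4, 0, 0, 0]' | grep -E "tool_pos|force|width"
python3 - <<'E'
from d import *
gap();move(0,0,230)
np.save("t4.npy",np.mean([eyes.grab_frame("top") for _ in range(6)],0));np.save("s4.npy",np.mean([eyes.grab_frame("side") for _ in range(6)],0))
E
```

```text
tool_pos: [582.6, 155.4, 105.2]
contact_force: [1.3, 5.0, 2.7]
grasp_force: 26.1
tool_pos: [581.9, 154.7, 104.6]
contact_force: [-0.3, 1.2, 0.3]
gripper_width: 49.8
grasp_force: 0.0
tool_pos: [582.7, 155.0, 227.6]
contact_force: [0.7, 0.5, 0.5]
gripper_width: 50.0
grasp_force: 0.0
(63, 67) [28.49   nan 20.67] [0.96 0.96 0.96]
(66, 70) [28.95   nan 21.33] [0.96 0.96 0.96]
(69, 73) [29.05 29.03 33.1 ] [0.96 0.96 0.96]
(73, 78) [28.47 26.92 26.49] [0.96 0.96 0.96]
tcp cutter [[ -1.9 226.6 223.5]] delta in squared tool axes [-226.6    1.9   -6.5] in current axes [-226.6    1.8   -6.4] rot [-0.002  0.001  0.   ] F [-1.1 -0.  -0.1]d.py:10: RuntimeWarning: invalid value encountered in scalar divide
  w=d[m,k];q=w>.4*w.max();out.append((ys[m][q]*w[q]).sum()/w[q].sum())
```

The pointer reads 28.7 against the line's 28.5, so it is on the line. Now I'll measure the loaf.

```bash
cat > loaf.py <<'E'
from prof import *
def loaf(img,n):
    hsv=cv2.cvtColor(img.astype(np.uint8),cv2.COLOR_RGB2HSV)
    m=cv2.inRange(hsv,(22,60,60),(36,255,255))
    cs,_=cv2.findContours(m,cv2.RETR_EXTERNAL,cv2.CHAIN_APPROX_NONE)
    p=proj(n,toW(c,(15,-90,107)))[0]
    k=max((q for q in cs if cv2.pointPolygonTest(q,(float(p[0]),float(p[1])),True)>-15),key=cv2.contourArea)
    P=np.array([toC(c,onz(n,q[0],107))[0,:2] for q in k]).astype(np.float32)
    print(n,"area",cv2.contourArea(k),np.round(cv2.boxPoints(cv2.minAreaRect(P)),1).tolist())
    return m
E
python3 - <<'E'
from loaf import *
s=np.load("s4.npy");t=np.load("t4.npy");loaf(s,"side");loaf(t,"top")
loaf(cv2.imread("pics/t.png")[:,:,::-1],"top")
a=cv2.resize(t[170:250,240:380,::-1],(560,320),interpolation=cv2.INTER_CUBIC)*1.5
b=cv2.resize(s[190:320,210:310,::-1],(240,312),interpolation=cv2.INTER_CUBIC)
z=np.zeros((320,800,3));z[:,:560]=a;z[:312,560:]=b;cv2.imwrite("pics/l4.png",np.clip(z,0,255))
E
```

```text
side area 683.5 [[-46.79999923706055, -196.8000030517578], [39.20000076293945, -198.89999389648438], [43.400001525878906, -23.700000762939453], [-42.599998474121094, -21.700000762939453]]
top area 119.5 [[-13.800000190734863, -176.60000610351562], [28.399999618530273, -199.0], [75.80000305175781, -109.80000305175781], [33.599998474121094, -87.4000015258789]]
top area 1026.5 [[-35.70000076293945, -179.39999389648438], [40.70000076293945, -183.6999969482422], [49.5, -25.100000381469727], [-27.0, -20.799999237060547]][ WARN:0@0.720] global loadsave.cpp:1063 imwrite_ Unsupported depth image for selected encoder is fallbacked to CV_8U.
```

View pics/l4.png

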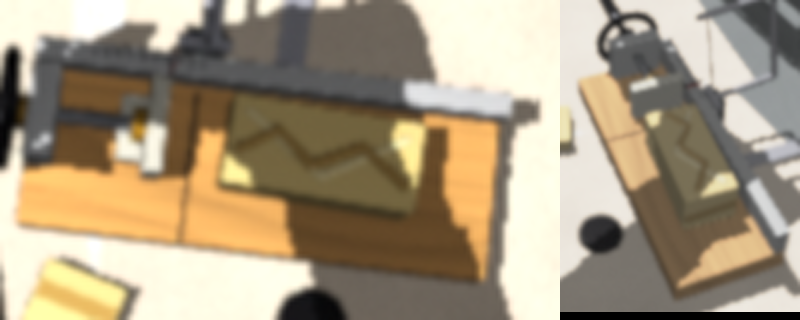

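The shaded pictures are useless for the mask, but the earlier unshaded top view gave the loaf cleanly. Its corners are x -35.7..49.5 and y -183..-21, yaw ≈-3.2°, 76×159 mm. I'll go to its near side with the fingers spread along its length.

```bash
python3 shift.py '[-4, -2.4, 0, 0, 0, 0, -5.6, -2.4, 0, 0, 0, 0, -5.6, -2.4, 0, 0, 0, 0, -5.6, -2.4, 0, 0, 0, 0, -5.6, -2.4, 0, 0, 0, 0]' 85 | grep tool_pos
python3 shift.py '[-5.6, -2.6, 0, 0, 0, 0, -5.6, 0, 0, 0, 0, 0, -5.6, 0, 0, 0, 0, 0, -5.6, 0, 0, 0, 0, 0, -5.6, 0, 0, 0, 0, 0]' | grep tool_pos
python3 shift.py '[-5.6, 0, 0, 0, 0, 0, -5.6, 0, 0, 0, 0, 0, 0, 0, 0, 0, 0, -0.12, 0, 0, 0, 0, 0, -0.12, 0, 0, 0, 0, 0, -0.12]' | grep tool_pos
python3 shift.py '[0, 0, 0, 0, 0, -0.12, 0, 0, 0, 0, 0, -0.12, 0, 0, 0, 0, 0, -0.12, 0, 0, 0, 0, 0, -0.12, 0, 0, 0, 0, 0, -0.12]' | grep tool_pos
python3 shift.py '[0, 0, 0, 0, 0, -0.12, 0, 0, 0, 0, 0, -0.12, 0, 0, 0, 0, 0, -0.12, 0, 0, 0, 0, 0, -0.12, 0, 0, 0, 0, 0, -0.12]'
python3 - <<'E'
from loaf import *
move(-75,-102,52)
loaf(np.mean([eyes.grab_frame("top") for _ in range(2)],0),"top")
E
```

```text
tool_pos: [506.3, 30.0, 224.8]
tool_pos: [477.8, -108.0, 225.1]
tool_pos: [471.4, -163.0, 224.8]
tool_pos: [471.6, -162.3, 224.9]
t: 17.27
tool_pos: [471.6, -162.3, 224.9]
ee_rot: [[-0.993, 0.121, 0.0], [0.121, 0.993, -0.0], [-0.0, -0.0, -1.0]]
contact_force: [-0.6, -0.4, -0.3]
gripper_width: 85.3
grasp_force: 0.0
tcp cutter [[ -74.1 -101.2  224.9]] delta in squared tool axes [ -0.8  -0.9 172.9] in current axes [  0.9  -0.8 172.9] rot [0.    0.    1.566] F [-0.6 -0.4 -0.3]
top area 454.0 [[-33.900001525878906, -111.4000015258789], [43.70000076293945, -117.5], [50.900001525878906, -25.799999237060547], [-26.700000762939453, -19.700000762939453]]
```

Scaled: 30 mm is 6, 20 mm is 4.

```bash
python3 shift.py '[0, 0, 6, 0, 0, 0, 0, 0, 6, 0, 0, 0, 0, 0, 6, 0, 0, 0, 0, 0, 6, 0, 0, 0, 0, 0, 4, 0, 0, 0]' | grep -E "tool_pos|contact"
python3 shift.py '[0, 0, 3, 0, 0, 0, 0, 0, 2.4, 0, 0, 0, 0, 0, 1, 0, 0, 0, -2, 0, 0, 0, 0, 0, -1.6, 0, 0, 0, 0, 0]' | grep -E "tool_pos|contact"
python3 shift.py '[-0.6, 0, 0, 0, 0, 0, -0.4, 0, 0, 0, 0, 0, -0.4, 0, 0, 0, 0, 0, -0.4, 0, 0, 0, 0, 0, -0.4, 0, 0, 0, 0, 0]' | grep -E "tool_pos|contact"
python3 -c "
from h import *
move(-26,-102,52)"
```

```text
tool_pos: [470.5, -161.8, 82.5]
contact_force: [-1.2, 0.7, -0.0]
tool_pos: [489.8, -164.7, 52.9]
contact_force: [0.7, -0.7, 0.6]
tool_pos: [500.4, -165.9, 53.0]
contact_force: [0.1, 0.5, -0.4]
tcp cutter [[ -45.1 -101.4   53. ]] delta in squared tool axes [-0.6 19.1  1. ] in current axes [-19.1  -0.3   1. ] rot [0.   0.   1.56] F [ 0.1  0.5 -0.4]
```

Scaled: -1.5 mm is -0.3.

```bash
python3 shift.py '[-0.3, 0, 0, 0, 0, -0.008, -0.3, 0, 0, 0, 0, 0, -0.3, 0, 0, 0, 0, 0, -0.3, 0, 0, 0, 0, 0]' | grep -E "tool_pos|contact"
python3 shift.py '[-0.3, 0, 0, 0, 0, 0, -0.3, 0, 0, 0, 0, 0, -0.3, 0, 0, 0, 0, 0, -0.2, 0, 0, 0, 0, 0]' | grep -E "tool_pos|contact"
python3 -c "
from h import *
move(-26,-102,52)"
```

```text
tool_pos: [506.0, -166.6, 52.6]
contact_force: [-2.3, -0.9, -0.4]
tool_pos: [511.7, -167.2, 52.7]
contact_force: [-4.3, 0.0, 0.4]
tcp cutter [[ -33.7 -101.4   52.7]] delta in squared tool axes [-0.6  7.7  0.7] in current axes [-7.7 -0.6  0.7] rot [-0.000e+00 -1.000e-03  1.568e+00] F [-4.3  0.   0.4]
```

In contact, with about 4 N of sliding friction. I'll keep pushing gently and watch for the force rise at the fence.

```bash
python3 shift.py '[-0.2, 0, 0, 0, 0, 0, -0.2, 0, 0, 0, 0, 0, -0.2, 0, 0, 0, 0, 0]' | grep -E "tool_pos|contact"
python3 shift.py '[-0.2, 0, 0, 0, 0, 0, -0.14, 0, 0, 0, 0, 0]' | grep -E "tool_pos|contact"
python3 shift.py '[-0.14, 0, 0, 0, 0, 0, -0.14, 0, 0, 0, 0, 0]' | grep -E "tool_pos|contact"
```

```text
tool_pos: [514.8, -167.6, 52.8]
contact_force: [-4.2, 0.2, -0.6]
tool_pos: [516.5, -167.9, 52.8]
contact_force: [-5.0, 0.5, 0.3]
tool_pos: [517.6, -168.0, 52.8]
contact_force: [-8.1, 0.3, 1.9]
```

Scaled: -0.5 mm is -0.1.

```bash
python3 shift.py '[-0.1, 0, 0, 0, 0, 0, 0, 0, 0, 0, 0, 0]' | grep -E "tool_pos|contact"
python3 shift.py '[-0.1, 0, 0, 0, 0, 0, 0, 0, 0, 0, 0, 0]' | grep -E "tool_pos|contact"
python3 -c "
from loaf import *
loaf(np.mean([eyes.grab_frame('top') for _ in range(2)],0),'top')"
```

```text
tool_pos: [517.6, -168.0, 52.7]
contact_force: [-7.6, 0.5, 2.1]
tool_pos: [517.5, -168.0, 52.6]
contact_force: [-9.3, 0.9, 3.4]
top area 273.0 [[-15.199999809265137, -85.19999694824219], [59.900001525878906, -86.19999694824219], [60.79999923706055, -23.200000762939453], [-14.300000190734863, -22.200000762939453]]
```

Stalled with the force slowly rising to 9 N, and the loaf's sides read x -15 and 60.5, so it is flat against the fence. Next I'll back off, lift, turn back and go behind the far end.

Scaled: -25 mm is -5, 20 mm is 4.

```bash
python3 shift.py '[1, 0, 0, 0, 0, 0, 4, 0, 0, 0, 0, 0, 0, 0, -5, 0, 0, 0, 0, 0, -7, 0, 0, 0, 0, 0, -7, 0, 0, 0]' | grep -E "tool_pos|contact"
python3 shift.py '[0, 0, -2, 0, 0, 0.12, 0, 0, 0, 0, 0, 0.12, 0, 0, 0, 0, 0, 0.12, 0, 0, 0, 0, 0, 0.12, 0, 0, 0, 0, 0, 0.12]' 38 | grep -E "tool_pos|contact"
python3 shift.py '[0, 0, 0, 0, 0, 0.12, 0, 0, 0, 0, 0, 0.12, 0, 0, 0, 0, 0, 0.12, 0, 0, 0, 0, 0, 0.12, 0, 0, 0, 0, 0, 0.12]' | grep -E "tool_pos|contact"
python3 shift.py '[0, 0, 0, 0, 0, 0.12, 0, 0, 0, 0, 0, 0.12, 0, 0, 0, 0, 0, 0.12, -4, 0, 0, 0, 0, 0, -6, 0, 0, 0, 0, 0]' | grep -E "tool_pos|contact"
python3 shift.py '[-6, 3, 0, 0, 0, 0, -6, 4, 0, 0, 0, 0, -1.2, 4, 0, 0, 0, 0, 0, 3.6, 0, 0, 0, 0, 0, 0, 0, 0, 0, 0]' | grep -E "tool_pos|contact|width"
python3 - <<'E'
from loaf import *
move(20,-218,60)
print(np.round(proj("top",toW(c,[(-15,-182,107),(60,-182,107)])),0))
t=np.mean([eyes.grab_frame('top') for _ in range(3)],0);loaf(t,'top')
E
```

```text
tool_pos: [494.0, -165.2, 148.9]
contact_force: [1.4, -0.6, -0.9]
tool_pos: [495.2, -165.7, 158.5]
contact_force: [0.5, -0.3, -0.2]
tool_pos: [495.2, -165.6, 158.3]
contact_force: [0.2, -0.0, 0.1]
tool_pos: [489.8, -214.1, 158.4]
contact_force: [0.9, 0.3, -0.9]
tool_pos: [557.5, -290.2, 157.9]
contact_force: [-0.4, 1.5, 0.2]
gripper_width: 37.9
tcp cutter [[  26.  -218.2  157.9]] delta in squared tool axes [ 0.2 -6.  97.9] in current axes [ 0.4 -6.4 97.9] rot [0.004 0.001 0.008] F [-0.4  1.5  0.2]
[[344. 218.]
 [346. 195.]]
top area 1047.0 [[-16.600000381469727, -181.89999389648438], [59.70000076293945, -182.1999969482422], [60.400001525878906, -22.5], [-16.0, -22.200000762939453]]
```

The loaf is flat on the fence (x -16..60, y -182..-22, yaw about 0.2°). I'll lower behind it and push about 51 mm towards the stop.

```bash
python3 shift.py '[0, -1.2, 4, 0, 0, 0.008, 0, 0, 6, 0, 0, 0, 0, 0, 6, 0, 0, 0, 0, 0, 2.6, 0, 0, 0, 0, 0, 1, 0, 0, 0]' | grep -E "tool_pos|contact"
python3 shift.py '[1.6, 0, 0, 0, 0, 0, 1.2, 0, 0, 0, 0, 0, 0.6, 0, 0, 0, 0, 0, 0.4, 0, 0, 0, 0, 0, 0.4, 0, 0, 0, 0, 0]' | grep -E "tool_pos|contact"
python3 shift.py '[0.3, 0, 0, 0, 0, 0, 0.3, 0, 0, 0, 0, 0, 0.3, 0, 0, 0, 0, 0, 0.3, 0, 0, 0, 0, 0, 0.3, 0, 0, 0, 0, 0]' | grep -E "tool_pos|contact"
python3 -c "
from h import *
move(20,-142,60)"
```

```text
tool_pos: [546.0, -286.4, 57.6]
contact_force: [-0.1, -0.1, -0.3]
tool_pos: [551.3, -267.0, 61.0]
contact_force: [-0.6, -5.2, 2.5]
tool_pos: [552.1, -261.3, 60.9]
contact_force: [-1.3, -6.2, 2.0]
tcp cutter [[  17.3 -190.1   60.9]] delta in squared tool axes [48.1  2.7  0.9] in current axes [48.1  2.7  0.8] rot [ 0.002  0.003 -0.001] F [-1.3 -6.2  2. ]
```

Scaled: 2 mm is 0.4.

```bash
python3 shift.py '[0.4, 0, 0, 0, 0, 0, 0.4, 0, 0, 0, 0, 0, 0.4, 0, 0, 0, 0, 0, 0.4, 0, 0, 0, 0, 0, 0.4, 0, 0, 0, 0, 0]' | grep -E "tool_pos|contact"
python3 shift.py '[0.4, 0, 0, 0, 0, 0, 0.4, 0, 0, 0, 0, 0, 0.4, 0, 0, 0, 0, 0, 0.4, 0, 0, 0, 0, 0, 0.4, 0, 0, 0, 0, 0]' | grep -E "tool_pos|contact"
python3 shift.py '[0.4, 0, 0, 0, 0, 0, 0.4, 0, 0, 0, 0, 0, 0.4, 0, 0, 0, 0, 0, 0.4, 0, 0, 0, 0, 0, 0, 0, 0, 0, 0, 0]' | grep -E "tool_pos|contact"
python3 - <<'E'
from loaf import *
move(20,-142,60)
t=np.mean([eyes.grab_frame('top') for _ in range(3)],0);loaf(t,'top')
E
```

```text
tool_pos: [553.2, -251.3, 60.9]
contact_force: [-1.2, -6.1, 2.9]
tool_pos: [554.4, -241.3, 60.9]
contact_force: [-1.3, -6.3, 2.6]
tool_pos: [555.4, -233.0, 60.8]
contact_force: [-1.0, -4.6, 2.0]
tcp cutter [[  17.3 -161.6   60.8]] delta in squared tool axes [19.6  2.7  0.8] in current axes [19.6  2.7  0.8] rot [ 0.002  0.003 -0.001] F [-1.  -4.6  2. ]
top area 785.5 [[-16.200000762939453, 12.699999809265137], [-16.100000381469727, -142.0], [60.5, -142.0], [60.400001525878906, 12.699999809265137]]
```

```bash
python3 shift.py '[0.3, 0, 0, 0, 0, 0, 0.3, 0, 0, 0, 0, 0, 0.3, 0, 0, 0, 0, 0, 0.3, 0, 0, 0, 0, 0]' | grep -E "tool_pos|contact"
python3 shift.py '[0.3, 0, 0, 0, 0, 0, 0.3, 0, 0, 0, 0, 0, 0.3, 0, 0, 0, 0, 0, 0.2, 0, 0, 0, 0, 0]' | grep -E "tool_pos|contact"
python3 shift.py '[0.14, 0, 0, 0, 0, 0, 0.14, 0, 0, 0, 0, 0]' | grep -E "tool_pos|contact"
python3 shift.py '[0.14, 0, 0, 0, 0, 0, 0.14, 0, 0, 0, 0, 0]' | grep -E "tool_pos|contact"
python3 -c "
from loaf import *
move(20,-142,60)
loaf(eyes.grab_frame('top'),'top')"
```

```text
tool_pos: [555.9, -227.0, 60.6]
contact_force: [-0.5, -5.5, 2.6]
tool_pos: [556.6, -221.4, 60.6]
contact_force: [-0.3, -5.6, 2.7]
tool_pos: [556.8, -220.1, 60.6]
contact_force: [-0.8, -6.4, 2.4]
tool_pos: [556.8, -218.7, 60.6]
contact_force: [-1.0, -5.6, 2.8]
tcp cutter [[  17.1 -147.3   60.6]] delta in squared tool axes [5.3 2.9 0.6] in current axes [5.3 2.9 0.6] rot [ 0.001  0.002 -0.001] F [-1.  -5.6  2.8]
top area 775.0 [[-16.799999237060547, -122.80000305175781], [60.0, -123.0999984741211], [60.599998474121094, 27.100000381469727], [-16.200000762939453, 27.399999618530273]]
```

```bash
for i in 1; do :; done
python3 shift.py '[0.12, 0, 0, 0, 0, 0, 0.12, 0, 0, 0, 0, 0]' | grep -E "tool_pos|contact"
python3 shift.py '[0.12, 0, 0, 0, 0, 0, 0, 0, 0, 0, 0, 0]' | grep -E "tool_pos|contact"
python3 shift.py '[0.12, 0, 0, 0, 0, 0, 0, 0, 0, 0, 0, 0]' | grep -E "tool_pos|contact"
```

```text
tool_pos: [557.0, -217.5, 60.6]
contact_force: [0.0, -6.0, 2.7]
tool_pos: [557.1, -217.2, 60.6]
contact_force: [-0.9, -5.8, 1.6]
tool_pos: [557.0, -217.1, 60.6]
contact_force: [-1.3, -7.9, 0.9]
```

```bash
python3 shift.py '[0.12, 0, 0, 0, 0, 0, 0, 0, 0, 0, 0, 0]' | grep -E "tool_pos|contact"
python3 shift.py '[0.12, 0, 0, 0, 0, 0, 0, 0, 0, 0, 0, 0]' | grep -E "t:|tool_pos|contact"
```

```text
tool_pos: [557.1, -217.1, 60.6]
contact_force: [-2.1, -13.0, 1.0]
t: 27.07
tool_pos: [557.1, -217.1, 60.7]
ee_rot: [[0.118, 0.993, 0.001], [0.993, -0.118, -0.006], [-0.006, 0.001, -1.0]]
contact_force: [-3.2, -13.8, 1.7]
```

The loaf is stalled on the stop at 14 N. I'll retreat along the bed, lift clear and look.

```bash
python3 shift.py '[-0.6, 0, 0, 0, 0, 0, -3, 0, 0, 0, 0, 0, -4, 0, 0, 0, 0, 0, 0, 0, -4, 0, 0, 0, 0, 0, -7, 0, 0, 0]' | grep -E "tool_pos|contact"
python3 shift.py '[0, 0, -7, 0, 0, 0, -4, -2, -6, 0, 0, 0, -5, -5, 0, 0, 0, 0, -5, -5, 0, 0, 0, 0, -5, -5, 0, 0, 0, 0]' | grep -E "tool_pos|contact"
python3 shift.py '[-5, -5, 0, 0, 0, 0, -5, -5, 0, 0, 0, 0, -5, -5, 0, 0, 0, 0, -5, -5, 0, 0, 0, 0, 0, 0, 0, 0, 0, 0]' | grep -E "tool_pos|contact"
python3 - <<'E'
from loaf import *
from d import gap
t=np.mean([eyes.grab_frame("top") for _ in range(6)],0);s=np.mean([eyes.grab_frame("side") for _ in range(6)],0)
loaf(t,"top");loaf(s,"side");gap();print(r.observe()["t"])
a=cv2.resize(t[165:245,230:370,::-1],(800,457),interpolation=cv2.INTER_CUBIC)*1.3
cv2.imwrite("pics/f.png",np.clip(a,0,255).astype(np.uint8))
np.save("t5.npy",t);np.save("s5.npy",s)
E
```

```text
tool_pos: [549.6, -251.8, 111.9]
contact_force: [0.2, -0.0, -0.2]
tool_pos: [456.0, -337.4, 180.5]
contact_force: [-0.1, -0.8, -1.0]
tool_pos: [341.5, -427.8, 179.9]
contact_force: [0.1, -0.2, 0.6]
top area 1057.0 [[-16.700000762939453, -132.5], [60.5, -132.5], [60.5, 28.100000381469727], [-16.600000381469727, 28.100000381469727]]
side area 75.0 [[8.300000190734863, -146.3000030517578], [37.5, -159.39999389648438], [65.5999984741211, -96.5999984741211], [36.400001525878906, -83.5]]
(63, 67) [28.34 26.02 24.52] [2.3  2.18 1.8 ]
(66, 70) [27.48 25.9  25.65] [2.06 2.02 1.91]
(69, 73) [27.59 26.45 26.27] [2.06 2.07 2.05]
(73, 78) [27.81 27.03 26.99] [2.12 2.12 2.11]
29.3167
```

View pics/f.png

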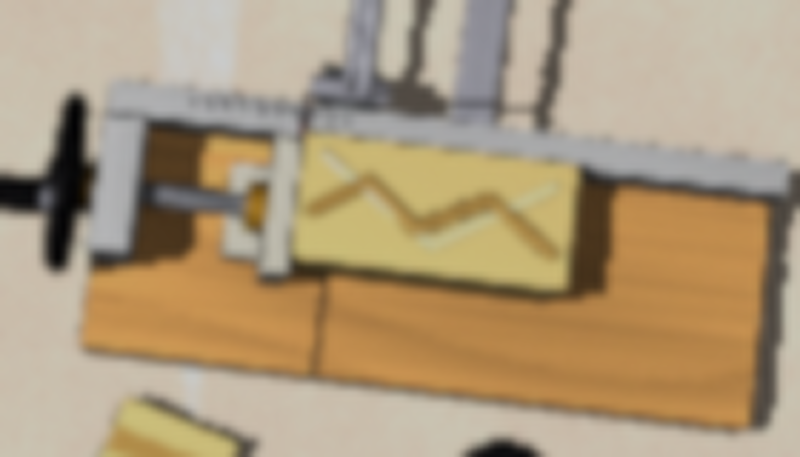

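The loaf reads x -16.6..60.5 with its end at y 28.1 and yaw 0, touching the plate at (290,200). I'll check the pointer once more against the unshaded start picture.

Run:
```python
from prof import *
for n,i,j in(("top","pics/t.png","t5.npy"),("side","pics/s.png","s5.npy")):
    A=cv2.imread(i)[:,:,::-1].astype(float);B=np.load(j)
    for x0,x1 in((63,67),(66,70),(69,73),(73,78)):
        ys,a=prof(A,n,x0=x0,x1=x1);_,b=prof(B,n,x0=x0,x1=x1);rd=a[:,0]-a[:,1:].mean(1);o=[]
        for k in range(3):
            d=np.log(a/b)[:,k];m=(ys>20)&(ys<38);w=d[m];q=w>.4*w.max();o.append((ys[m][q]*w[q]).sum()/w[q].sum())
        rb=b[:,0]-b[:,1:].mean(1)
        print(n,x0,x1,"red0",round(peak(ys,rd,22,35),2),"ptr now RGB",np.round(o,2),"amp",np.round(np.log(a/b)[(ys>20)&(ys<38)].max(0),2),"red left max",rb[(ys>20)&(ys<37)].max().round(1),"was",rd[(ys>20)&(ys<37)].max().round(1))
    if n=="top":
        ys,a=prof(A,n,x0=68,x1=75);_,b=prof(B,n,x0=68,x1=75)
        for y in range(20,38):print(y,a[ys==y][0].round(),b[ys==y][0].round())
```

```text
top 63 67 red0 28.51 ptr now RGB [28.08 26.54 24.46] amp [0.19 0.02 0.18] red left max 17.4 was 30.6
top 66 70 red0 28.53 ptr now RGB [27.4  26.29 25.76] amp [0.4  0.19 0.24] red left max 9.2 was 36.1
top 69 73 red0 28.51 ptr now RGB [27.59 26.56 26.57] amp [0.51 0.23 0.23] red left max 4.5 was 38.8
top 73 78 red0 28.36 ptr now RGB [27.62 26.8  26.77] amp [0.5  0.18 0.17] red left max 2.1 was 36.3
20 [111. 110. 111.] [117. 117. 117.]
21 [111. 108. 109.] [113. 112. 112.]
22 [111. 106. 107.] [107. 106. 106.]
23 [112. 104. 104.] [101. 100.  99.]
24 [114.  99.  99.] [93. 90. 90.]
25 [116.  94.  94.] [84. 81. 80.]
26 [118.  89.  89.] [77. 73. 73.]
27 [120.  86.  85.] [73. 69. 69.]
28 [120.  83.  83.] [73. 69. 69.]
29 [120.  82.  82.] [78. 74. 74.]
30 [118.  83.  83.] [84. 82. 82.]
31 [116.  87.  87.] [93. 91. 92.]
32 [114.  92.  92.] [100.  99. 100.]
33 [112.  98.  98.] [107. 106. 107.]
34 [110. 103. 104.] [113. 113. 114.]
35 [110. 107. 108.] [118. 118. 119.]
36 [110. 109. 110.] [120. 120. 121.]
37 [110. 110. 111.] [121. 121. 122.]
side 63 67 red0 27.61 ptr now RGB [29.   29.09 29.08] amp [1.51 1.88 1.98] red left max 17.8 was 32.2
side 66 70 red0 28.1 ptr now RGB [29.   29.08 29.06] amp [1.48 1.88 1.97] red left max 17.7 was 33.8
side 69 73 red0 27.89 ptr now RGB [29.   29.07 29.07] amp [1.47 1.87 1.97] red left max 17.5 was 32.3
side 73 78 red0 27.28 ptr now RGB [29.03 29.07 29.06] amp [1.52 1.92 2.  ] red left max 17.5 was 26.2
```

The shaded picture, which has no cast-shadow bias, and the turn count both put the pointer within about 0.3 mm of the line. It also hides the red almost completely. Handing in.

```bash
python3 -c "
from rig import r, eyes
print(r.finish_job())"
```

```text
the job is handed in; nothing more can be done
None
```

I handed the job in at about 29 s: the pointer is on the red line to within about 0.3 mm by my best measurement (one lit picture, probably skewed by the pointer's shadow, read nearer 1 mm), the loaf was slid flat against the fence and square against the stop with at most about 14 N, I moved nothing else on the desk, and the hand-in returned no verdict.

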